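# Hold the puppet's light bar in the lamp beam

## Task

Roll the dragon puppet's glass light bar a quarter turn along the slate on its rubber collars, so that it lies by itself with its frosted faces to the sides. Then grip it by the frosted faces only, fingers never touching the clear ones, lift it and finish while still holding it still in the light beam: centred on the beam and lengthwise along it, about midway between lamp and photocell, frosted faces upright, touching nothing but the fingers. Do not knock it against the lamp bench, and leave the other things where they are.

Things in the scene. Friction and masses are not known exactly. Their poses are not given: they have to be found in the camera images.
- bar: Loose glass light bar, 0.12 kg, 88 mm long. Origin at its centre, 18 mm above the slab as it lies; x runs along the bar (level). Its middle 64 mm is square glass, 22 x 22 mm, edges bevelled 1.5 mm. White frosted faces look along its own +z and -z (at first up and down; z is level after a quarter turn), clear blue-green polished faces along +y and -y. The ends pass light lengthwise.
- collar_a (a point): Centre of the bar's black rubber collar on its +x side, 38 mm from the bar's middle: 36 mm in diameter, 12 mm long, top 36 mm above the slab. Collars may be touched. The bar rolls on them sluggishly and stays where it is left; 28 mm of rolling is a quarter turn. A closed fingertip pressed lightly on a collar's top and dragged across the bar rolls it; the bar advances half as far as the finger.
- collar_b (a point): Centre of the like collar at the other end, on the bar's -x side.
- bar_frosted: The two frosted white faces of the bar (part of it, same origin and axes): 64 mm long, 22 mm apart, normals along z. Grip here.
- bar_clear: The two clear polished faces of the bar (part of it, same origin and axes), 22 mm apart, normals along y. Never touch these.
- beam_mid (a point): Middle of the light beam, 115 mm above the slab. Its y axis runs along the beam (level), z up. The green lamp begins 110 mm from it on the +y side, the black photocell 130 mm on the -y side, both 66 mm wide and up to 140 mm (red switch 152 mm) above the slab. The beam is drawn as a pale yellow see-through rod 22 mm thick.
- bench: The lamp bench (fixed; place and yaw differ from start to start): a dark base plate 380 mm along y, 90 mm along x, 14 mm high, with the lamp and the photocell on its ends. Origin under its middle on the slab, axes as those of the beam point.
- kettle: Bystander, leave it alone: copper kettle prop, 132 mm wide, 150 mm tall, spout to its -y. Origin under its middle.
- limehand: Bystander, leave it alone: pale limewood puppet hand lying flat, about 135 mm long. Origin under its middle.
- pull: Bystander, leave it alone: brass bow drawer pull, 84 mm long, 30 mm high. Origin under its middle.
- teacup: Bystander, leave it alone: white ceramic doll teacup, 48 mm wide, 34 mm tall, handle to its +y. Origin under its middle.
- head: Bystander, leave it alone: painted puppet head with a red cap on a wooden foot, 164 mm tall, 90 mm wide. Origin under its middle.
- paint: Bystander, leave it alone: small blue paint jar, red lid, 60 mm tall, 48 mm wide. Origin under its middle.
- spool: Bystander, leave it alone: wooden spool standing up, 50 mm wide, 50 mm tall. Origin under its middle.
Not all that is in view belongs to the job. Leave any brown, orange or yellow look-alike of the bar alone.

How it is judged:
By the outcome, as a careful person would: the job done as asked, in the order asked, and still so for the second after the job is handed in, while the arm keeps its last pose, push and grip.
It also fails if it takes over 64 s, if anything falls off the work surface, if the arm or the gripper's body presses on something with over 40 N, if the wrist force passes 120 N, or if a joint passes its speed limit or range.

## Robot

A 7-joint arm with a two-finger parallel gripper is mounted at the origin on the work surface. World frame = base frame: x ahead of the robot, y to its left, z up, the work surface at z = 0. Lengths are in m, angles in rad, forces in N, time in s.
With the tool pointing down it reaches from about 0.4 to 0.9 m from the base axis. Payload 5.5 kg.
Tool frame: the origin (TCP) lies midway between the tips of the shut fingers; the grasp point (between the pads) lies 19 mm behind it (manip.grip_depth is the distance from the TCP to the grasp point, in m); z points along the fingers, x is the direction in which the jaws open and shut, and the axes are right-handed (so a half turn about z gives the same grasp; the last joint's range is limited). The gripper opens to 92 mm and grips with 3 to 60 N. Pads are 19 mm wide; open, the fingers measure 130 mm over their backs; the gripper's body (75 mm by 190 mm) begins 47 mm behind the grasp point.
Start: joints at [-0.95, 0.501, -0.427, 1.55, 0.221, 1.138, -0.21], TCP at [0.228, 0.609, 0.227] pointing down, gripper open.
Joint ranges: [-2.88, 2.88], [-0.31, 2.03], [-1.54, 1.56], [0.2, 2.42], [-1.41, 4.55], [0.19, 2.02], [-2.57, 2.57]. Speed limits (rad/s): [2.57, 2.57, 3.14, 3.14, 3.14, 3.14, 3.14].

## Interface

Orientations are given as a unit quaternion [x, y, z, w].
In Python, from bench import manip, effector, viewer gives the robot as it stands. Calls block until the motion is done:
- manip.move_pose(position, orientation): joint-space move of the TCP to a pose.
- manip.servo_line(position, ori=None, vel=0.15): straight line of the TCP; ori=None keeps the orientation; vel is the mean speed in m/s.
- manip.movej(angles): joint-space move.
- effector.open_jaws() and effector.close(f_grip=None): open the fingers fully, or close them until they stop; f_grip is the grip in N (None keeps the last).
- manip.sleep(seconds).
- manip.solve_ik(position, orientation): joint angles nearest the present ones, or None.
- viewer.get_image(name): name is "side" or "top" or "wrist"; returns the picture (384x512x3 uint8, red, green, blue); there is no depth.
- viewer.get_calibration(name): a dict with "vfov" (degrees; the focal length in pixels is half the picture's height over the tangent of half this angle, whatever the lens; pixels are square), "cx", "cy" (the principal point, pixels), "eye" and "attitude" of the camera in the world. Camera axes: x right, y down, z forward; pixel columns grow to the right and rows downward; lengths in m; the calibration is good to about 2 mm. The wrist camera is an equidistant fisheye: a pixel r from the principal point sees the ray r / f radians off the axis. A picture is of the moment at which its call begins: read the wrist's pose just before it. get_calibration takes no time and is no camera call; for the wrist camera it gives the pose at the moment of the call.
A pose or a line that the arm cannot do raises manip.PlanningError and nothing moves.
- manip.hand_in(): hands the job in, once; it reports no verdict.
Readings, each from a call of its own:
- manip.current_clock(): time.
- manip.current_q(): joint angles.
- manip.current_joint_velocities(): joint speeds.
- manip.current_tau(): joint torques, N m.
- manip.current_tool_pos(): TCP position.
- manip.current_tcp_rot(): TCP orientation.
- manip.current_force(): force on the tool from outside, world axes, zero at the start.
- manip.current_wrist_torque(): the same for the moment, N m.
- manip.current_finger_gap(): finger opening in m.
Only numpy, scipy, OpenCV 4.12 (cv2) and the standard library are available. Lean on these libraries where they do the work, as an engineer would, in place of code of your own. Each camera call takes 0.05 s, during which the arm holds its last target.

## Working session

There is one attempt and no reset: what is moved stays moved. The work goes in short steps, each a Python script; the robot and the scene stay as the last script left them, time stands still between calls to the robot, and variables do not carry over. Pictures are saved under pics/ and viewed, and the job is handed in when it is done.

```bash
ls; mkdir -p pics
python3 - <<'E'
from bench import manip, effector, viewer
import cv2
for n in ["side","top","wrist"]:
    c=viewer.get_calibration(n); print(n,c)
    cv2.imwrite(f"pics/{n}0.png",viewer.get_image(n)[:,:,::-1])
print(manip.current_clock(),manip.current_tool_pos(),manip.current_tcp_rot(),manip.grip_depth)
E
```

```text
pics
side {'vfov': 46.65321123133927, 'cx': 256.42135000326186, 'cy': 201.37601646096306, 'eye': array([-0.01788516, -0.61195411,  1.1210541 ]), 'attitude': array([ 0.86200375, -0.36809068,  0.13183298, -0.32261256])}
top {'vfov': 51.85193103469795, 'cx': 249.7317878667124, 'cy': 186.66326175440454, 'eye': array([5.36676075e-01, 9.55592471e-04, 1.41919679e+00]), 'attitude': array([-0.70132027,  0.71236988, -0.02044265,  0.01615955])}
wrist {'vfov': 65.70646984690485, 'cx': 252.63062060256402, 'cy': 189.05331325478207, 'eye': array([0.16220914, 0.63378102, 0.38471889]), 'attitude': array([0.81447159, 0.56519248, 0.07362507, 0.1085027 ])}
0.15 [0.22747868 0.60832985 0.22592544] [ 8.21635260e-01  5.70013107e-01 -6.30835500e-04  4.00701493e-04] 0.0188
```

View pics/top0.png

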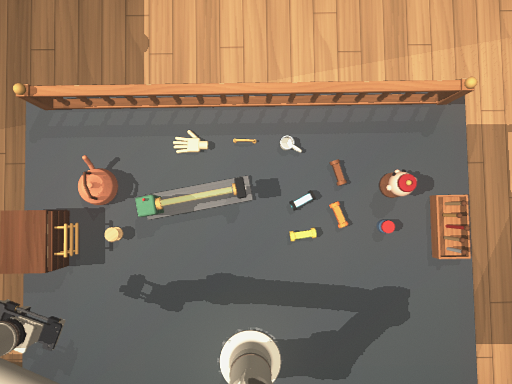

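View pics/side0.png

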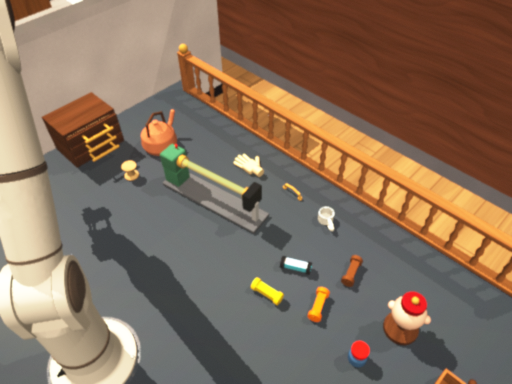

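View pics/wrist0.png

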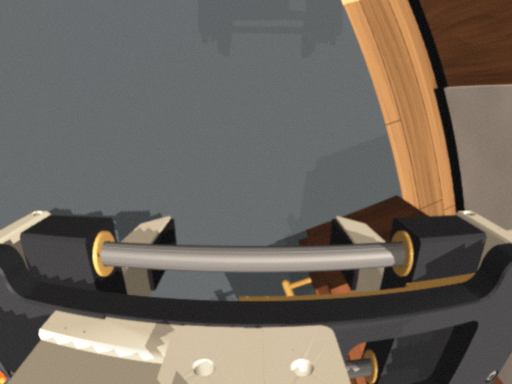

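The top view shows the likely bar at (302,201), with black collars and white and teal faces. The look-alikes are yellow (303,234), orange (339,214) and brown (339,172). I'll choose the black-collared one and check it in a crop.

```bash
cat > h.py <<'E'
import numpy as np, cv2
from scipy.spatial.transform import Rotation as R
from bench import manip, effector, viewer
def rays(c,uv,fish=False):
    uv=np.atleast_2d(np.asarray(uv,float)); f=192/np.tan(np.radians(c['vfov'])/2)
    d=(uv-[c['cx'],c['cy']])/f
    if fish:
        r=np.linalg.norm(d,axis=1,keepdims=True)+1e-12
        v=np.hstack([d/r*np.sin(r),np.cos(r)])
    else: v=np.hstack([d,np.ones((len(d),1))])
    return R.from_quat(c['attitude']).apply(v)
def plane(c,uv,z,fish=False):
    v=rays(c,uv,fish); e=np.asarray(c['eye']); return e+v*((z-e[2])/v[:,2:3])
def proj(c,p,fish=False):
    p=np.atleast_2d(p); v=R.from_quat(c['attitude']).inv().apply(p-c['eye']); f=192/np.tan(np.radians(c['vfov'])/2)
    if fish:
        rr=np.linalg.norm(v[:,:2],axis=1,keepdims=True)+1e-12
        th=np.arctan2(rr[:,0],v[:,2])[:,None]; d=v[:,:2]/rr*th
    else: d=v[:,:2]/v[:,2:3]
    return d*f+[c['cx'],c['cy']]
def isect(o1,d1,o2,d2):
    A=np.stack([d1,-d2],1); t=np.linalg.lstsq(A,o2-o1,rcond=None)[0]
    p,q=o1+t[0]*d1,o2+t[1]*d2; return (p+q)/2,np.linalg.norm(p-q)
def snap(n,name):
    c=viewer.get_calibration(n); im=viewer.get_image(n); cv2.imwrite(f"pics/{name}.png",im[:,:,::-1]); return c,im
def down(yaw): # tool pointing down, jaw x axis at world yaw
    return (R.from_euler('z',yaw)*R.from_euler('x',np.pi)).as_quat()
E
python3 - <<'E'
from h import *
c=viewer.get_calibration("top"); im=cv2.imread("pics/top0.png")
P={'bar':(302,201,.018),'yel':(303,234,.018),'or':(339,214,.018),'br':(339,172,.018),'lamp':(147,205,.14),'cell':(240,188,.14),'beam':(194,197,.115),'cup':(288,144,.034),'jar':(388,226,.06),'head':(407,183,.16),'kettle':(97,186,.08),'spool':(113,234,.05),'hand':(190,143,.02),'pull':(245,141,.03)}
for k,(u,v,z) in P.items(): print(k,plane(c,(u,v),z)[0].round(3))
a=cv2.resize(im[140:250,260:360],None,fx=6,fy=6,interpolation=cv2.INTER_CUBIC)
b=cv2.resize(im[160:230,125:290],None,fx=4.5,fy=4.5,interpolation=cv2.INTER_CUBIC)
cv2.imwrite("pics/c1.png",a[:600]);cv2.imwrite("pics/c2.png",b)
s=cv2.imread("pics/side0.png")
cv2.imwrite("pics/c3.png",cv2.resize(s[130:310,150:350],None,fx=3.3,fy=3.3,interpolation=cv2.INTER_CUBIC))
E
```

```text
bar [ 0.555 -0.193  0.018]
yel [ 0.439 -0.194  0.018]
or [ 0.507 -0.323  0.018]
br [ 0.657 -0.327  0.018]
lamp [0.549 0.325 0.14 ]
cell [0.599 0.024 0.14 ]
beam [0.573 0.177 0.115]
cup [ 0.757 -0.146  0.034]
jar [ 0.464 -0.481  0.06 ]
head [ 0.606 -0.511  0.16 ]
kettle [0.616 0.51  0.08 ]
spool [0.452 0.465 0.05 ]
hand [0.768 0.202 0.02 ]
pull [0.771 0.006 0.03 ]
```

View pics/c1.png

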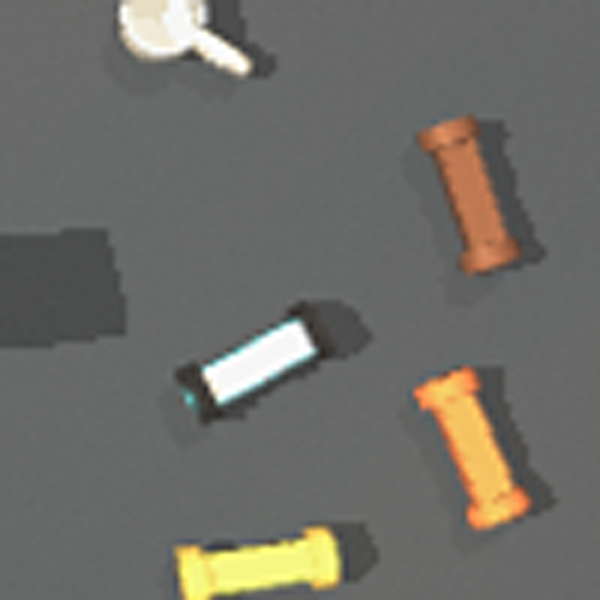

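View pics/c2.png

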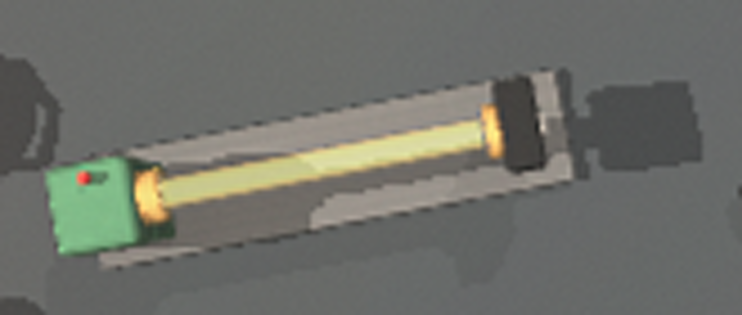

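View pics/c3.png

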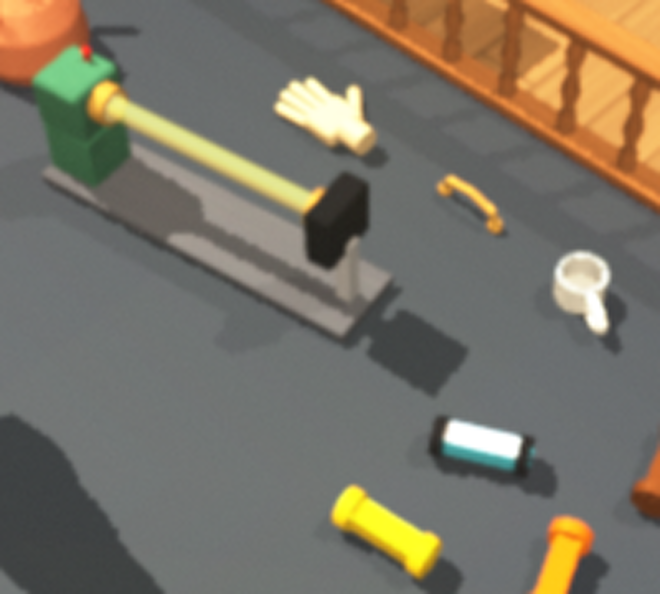

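Crop c1 confirms the choice: white top, teal sides and black collars at top (302,201), about (0.555, -0.193). The others are plain yellow, orange and brown. Next I'll take a close wrist view.

Run:
```python
from h import *
c=viewer.get_calibration("wrist"); Rt=R.from_quat(manip.current_tcp_rot())
off=Rt.inv().apply(c['eye']-manip.current_tool_pos()); print('cam in tool',off,(Rt.inv()*R.from_quat(c['attitude'])).as_matrix().round(3))
yaw=np.radians(30); q=down(yaw)
bar=np.array([.555,-.193,.018])
# choose tcp so that bar projects near (255,90)
best=None
Rc=Rt.inv()*R.from_quat(c['attitude'])
for dx in np.arange(-.2,.2,.01):
  for dy in np.arange(-.2,.2,.01):
    p=bar+[dx,dy,.20]
    cc=dict(c,eye=p+R.from_quat(q).apply(off),attitude=(R.from_quat(q)*Rc).as_quat())
    e=np.linalg.norm(proj(cc,bar,True)[0]-[255,110])
    if best is None or e<best[0]: best=(e,p)
print(best)
p=best[1]
print(manip.solve_ik(p,q))
manip.move_pose(p,q)
c,im=snap("wrist","w1"); print(manip.current_clock(), manip.current_tool_pos(), proj(c,bar,True))
```

```text
cam in tool [ 0.0008027  -0.07007108 -0.15892337] [[ 1.     0.    -0.001]
 [ 0.     0.966  0.26 ]
 [ 0.001 -0.26   0.966]]
(np.float64(3.4768699929002462), array([ 0.585, -0.253,  0.218]))
[ 0.09491135  0.47031474  0.37081711  1.61577979 -0.18624039  1.09051977
  1.03898089]
3.4583 [ 0.58543611 -0.25191165  0.21788278] [[254.95278743 114.38592163]]
```

View pics/w1.png

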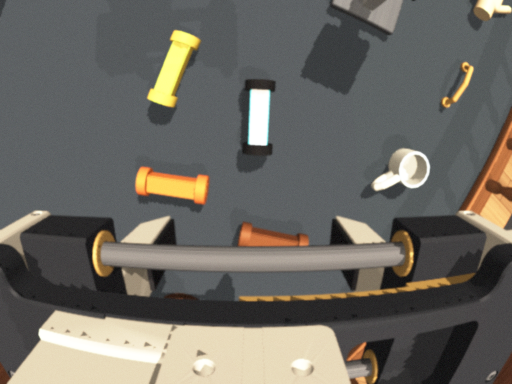

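The wrist view shows the bar at (259,117) with its collars at (260,86) and (257,150). The bench end is at (370,10). The bar's surroundings are clear toward +x. I'll measure it by ray casting from the wrist and top views.

```bash
cat >> h.py <<'E'
def barmeas(c,im,fish,guess,zt=.029,teal=False,r=60,verbose=True):
    """white/teal glass top-face -> centre & axis on plane zt"""
    g=proj(c,guess,fish)[0]
    hsv=cv2.cvtColor(im,cv2.COLOR_RGB2HSV).astype(int); H,S,V=hsv[...,0],hsv[...,1],hsv[...,2]
    if teal: m=(H>75)&(H<110)&(S>60)&(V>90)
    else: m=(V>190)&(S<40)
    yy,xx=np.mgrid[:384,:512]; m&=(abs(xx-g[0])<r)&(abs(yy-g[1])<r)
    n,l,st,ce=cv2.connectedComponentsWithStats(m.astype(np.uint8)); k=1+np.argmax(st[1:,4])
    ys,xs=np.nonzero(l==k); P=plane(c,np.stack([xs,ys],1),zt,fish)[:,:2]
    (cx,cy),(w,h),a=cv2.minAreaRect((P*1000).astype(np.float32))
    if w<h: w,h,a=h,w,a+90
    a=(a+90)%180-90
    mu=P.mean(0)
    if verbose: print('area',st[k,4],'px',ce[k].round(1),'rect c',round(cx,1),round(cy,1),'size',round(w,1),round(h,1),'yaw',round(a,1),'mean',(mu*1000).round(1))
    return np.array([cx,cy])/1000,a
E
python3 - <<'E'
from h import *
rgb=lambda n: cv2.imread(f"pics/{n}.png")[:,:,::-1].copy()
g=[.555,-.193,.018]
c=viewer.get_calibration("wrist"); barmeas(c,rgb("w1"),True,g)
c=viewer.get_calibration("top"); barmeas(c,rgb("top0"),False,g,r=20)
c=viewer.get_calibration("side"); barmeas(c,rgb("side0"),False,g,r=25)
for n,f in(("wrist",True),("top",False)):
    im=rgb("w1" if f else "top0"); c=viewer.get_calibration(n); gp=proj(c,g,f)[0].astype(int)
    m=(im.max(2)<28).astype(np.uint8); b=np.zeros_like(m); k=50 if f else 20; b[max(0,gp[1]-k):gp[1]+k,gp[0]-k:gp[0]+k]=1
    nn,l,st,ce=cv2.connectedComponentsWithStats(m&b)
    for i in range(1,nn):
        if st[i,4]>15:
            ys,xs=np.nonzero(l==i); 
            print(n,st[i],ce[i].round(1),(plane(c,ce[i],.034,f)[0]*1000).round(1))
E
```

```text
area 970 px [258.6 116.8] rect c 559.9 -193.5 size 64.7 20.4 yaw -62.3 mean [ 559.9 -193.4]
area 97 px [302.6 199.8] rect c 559.8 -193.5 size 61.7 18.8 yaw -64.4 mean [ 559.5 -193.6]
area 157 px [295.9 262.5] rect c 563.0 -194.5 size 64.3 24.1 yaw -62.1 mean [ 563.  -194.8]
```

Wrist and top agree: bar centre (0.560, -0.1935), yaw -62.3°, glass 64.7 x 20.4 mm (expected 64 x about 19-22). I'll roll it toward (+0.885, +0.465), away from the look-alikes, starting with a gentle press test and a half stroke on one collar.

```bash
cat >> h.py <<'E'
def stroke(c0,yawdeg,side,adv,fz=3.0,zmin=.0325,off=.041):
    a=np.radians(yawdeg); e=np.array([np.cos(a),np.sin(a)]); r=np.array([-np.sin(a),np.cos(a)])
    if r[0]<0: r=-r
    q=down(np.arctan2(r[1],r[0]))
    s=np.asarray(c0)+side*off*e-r*adv/2
    manip.move_pose([*s,.06],q)
    manip.servo_line([*s,.038],vel=.08); manip.sleep(.1)
    f0=np.array(manip.current_force()); z=.0365
    while z>zmin:
        manip.servo_line([*s,z],vel=.02)
        f=np.array(manip.current_force())-f0
        if f[2]>fz: break
        z-=.0005
    print('press z',z,manip.current_tool_pos()[2],'f',f.round(2))
    t=s+r*2*adv
    for k in np.linspace(0,1,5)[1:]:
        manip.servo_line([*(s+(t-s)*k),z],vel=.04)
        print('  f',(np.array(manip.current_force())-f0).round(2))
    manip.servo_line([*t,.065],vel=.1)
    return np.asarray(c0)+r*adv
E
python3 - <<'E'
from h import *
effector.close(5); print(manip.current_finger_gap())
c=stroke([.560,-.1935],-62.3,+1,.007); print(c,manip.current_clock())
snap("top","top1"); cal=viewer.get_calibration("top")
im=cv2.imread("pics/top1.png"); cv2.imwrite("pics/c4.png",cv2.resize(im[140:250,240:360],None,fx=5,fy=5,interpolation=cv2.INTER_CUBIC))
snap("side","side1"); im=cv2.imread("pics/side1.png"); cv2.imwrite("pics/c5.png",cv2.resize(im[200:320,220:340],None,fx=5,fy=5,interpolation=cv2.INTER_CUBIC))
E
```

```text
0.00016611125102516526
press z 0.0355 0.036140625249753755 f [-0.21  1.05  4.82]
  f [-0.14  0.38  5.96]
  f [0.2  1.27 4.87]
  f [-0.46 -0.47  6.22]
  f [ 0.48 -0.28  5.26]
[ 0.56619776 -0.19024611] 8.2917
```

View pics/c4.png

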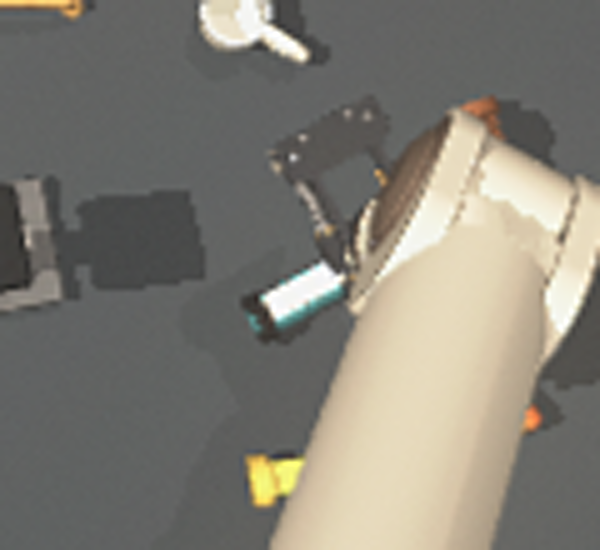

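View pics/c5.png

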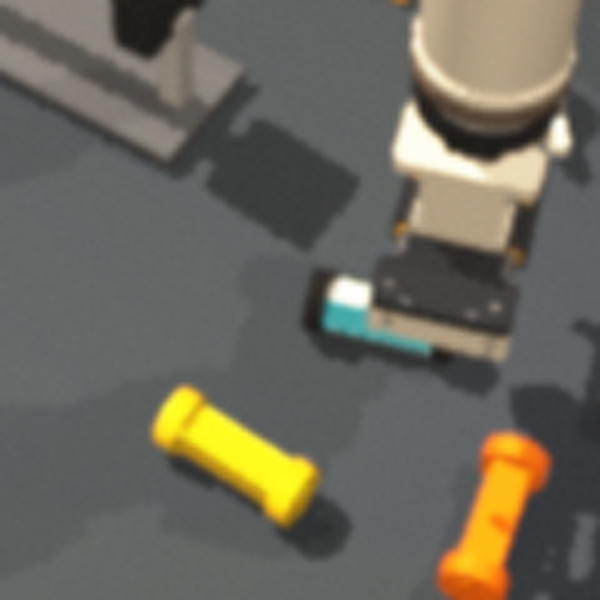

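The bar is rolling: more of the teal face shows in both views, and the force was only about 6 N. Next comes a longer stroke on the other collar, then this collar again, then a measurement.

Run:
```python
from h import *
c=stroke([.5662,-.1902],-62.3,-1,.014)
c=stroke(c,-62.3,+1,.007); print(c,manip.current_clock())
q=down(np.radians(27.7)); 
manip.move_pose([c[0]+.03,c[1]-.06,.218],q)
cw,im=snap("wrist","w2"); barmeas(cw,im,True,[*c,.018],teal=True); barmeas(cw,im,True,[*c,.018])
cv2.imwrite("pics/c6.png",cv2.resize(im[50:180,190:330,::-1],None,fx=4.5,fy=4.5,interpolation=cv2.INTER_CUBIC))
print(manip.current_clock())
```

```text
press z 0.034999999999999996 0.03557535172650138 f [-1.32  1.28  6.06]
  f [-1.06  1.52  7.95]
  f [-1.01  1.52  6.79]
  f [-0.5   1.87  7.6 ]
  f [0.95 0.35 5.09]
press z 0.0355 0.03613495222791273 f [-0.11  1.    4.21]
  f [-1.49  1.15  4.89]
  f [-0.37  1.74  3.87]
  f [-0.72  2.45  4.45]
  f [0.18 1.13 3.91]
[ 0.58479327 -0.18043832] 15.2333
area 787 px [251.9 113.9] rect c 583.0 -181.5 size 66.0 17.6 yaw -63.2 mean [ 583.  -181.4]
area 163 px [260.6 114.8] rect c 592.1 -177.4 size 62.2 3.5 yaw -62.2 mean [ 592.4 -177.7]
15.95
```

View pics/c6.png

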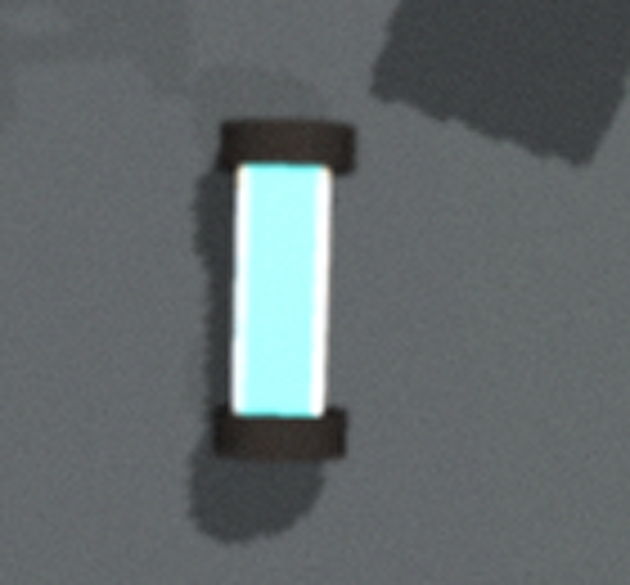

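The clear teal face is now up, with thin white bevel strips on both sides (crop columns 234-245 and 318-330), so the bar is near a quarter turn. The centre shift suggests about 26 of the 28 mm, so I'll measure the residual tilt from the strip widths.

Run:
```python
from h import *
cw=viewer.get_calibration("wrist"); im=cv2.imread("pics/w2.png")[:,:,::-1]
print(manip.current_tool_pos(), cw['eye'])
for v in (100,108,116,124): print(v,[tuple(int(t) for t in im[v,u]) for u in range(239,266)])
a=np.radians(-62.7); r=np.array([-np.sin(a),np.cos(a)])
for u in (241.5,244,252,260.5,263):
    P=plane(cw,(u,112),.029,True)[0]; print(u,((P[:2]-[.560,-.1935])@r*1000).round(2))
print('cam', (cw['eye'][:2]-[.560,-.1935])@r*1000)
```

```text
[ 0.61399801 -0.2396763   0.21666226] [ 0.58177271 -0.17734192  0.37570544]
100 [(57, 58, 60), (56, 57, 59), (77, 80, 81), (171, 177, 184), (244, 251, 252), (245, 255, 255), (213, 255, 254), (184, 254, 254), (180, 254, 254), (181, 254, 254), (180, 254, 254), (181, 255, 254), (183, 255, 254), (180, 254, 254), (180, 254, 254), (179, 254, 254), (181, 254, 254), (182, 255, 254), (178, 254, 254), (181, 254, 254), (193, 255, 254), (237, 255, 255), (253, 254, 255), (243, 242, 243), (160, 158, 159), (105, 109, 110), (99, 103, 106)]
108 [(52, 56, 58), (53, 56, 60), (75, 81, 83), (160, 180, 186), (234, 251, 252), (234, 254, 254), (199, 254, 254), (179, 254, 254), (181, 254, 254), (181, 254, 254), (182, 255, 254), (182, 255, 254), (180, 255, 254), (177, 254, 254), (183, 255, 254), (180, 254, 254), (181, 254, 254), (180, 254, 254), (183, 255, 254), (184, 255, 254), (203, 255, 255), (243, 255, 255), (253, 254, 255), (238, 237, 237), (146, 143, 142), (98, 102, 104), (101, 103, 107)]
116 [(57, 58, 61), (58, 60, 62), (100, 106, 109), (200, 217, 220), (244, 253, 253), (235, 255, 255), (198, 254, 254)
[... 175 characters left out ...]
0, 254, 254), (178, 254, 254), (184, 254, 254), (211, 255, 255), (246, 255, 255), (251, 253, 254), (217, 214, 214), (127, 127, 125), (102, 106, 109), (100, 103, 107)]
124 [(56, 58, 60), (59, 62, 65), (105, 112, 116), (196, 221, 226), (232, 253, 253), (219, 254, 254), (187, 254, 254), (177, 254, 254), (178, 254, 254), (177, 254, 254), (177, 254, 254), (174, 254, 254), (177, 254, 254), (176, 254, 254), (175, 254, 254), (178, 254, 254), (178, 254, 254), (178, 254, 254), (177, 254, 254), (183, 255, 254), (222, 255, 255), (250, 255, 255), (247, 249, 250), (182, 183, 181), (111, 114, 115), (100, 103, 106), (100, 104, 107)]
241.5 13.36
244 16.25
252 25.48
260.5 35.28
263 38.16
cam 26.75850259777403
```

Run:
```python
from h import *
cw=viewer.get_calibration("wrist"); im=cv2.imread("pics/w1.png")[:,:,::-1]
for v in (108,116,124): print(v,[tuple(int(t) for t in im[v,u]) for u in range(244,274)])
# collar silhouettes in both: dark extents across rows at collars
im2=cv2.imread("pics/w2.png")[:,:,::-1]
for nm,I,rows in(("w1",im,(82,86,148,151)),("w2",im2,(80,83,143,147))):
    for v in rows: print(nm,v,[int(I[v,u].max()) for u in range(228,282)])
```

```text
108 [(55, 55, 59), (54, 55, 58), (52, 57, 57), (54, 58, 58), (60, 78, 77), (93, 165, 165), (199, 247, 248), (253, 254, 255), (255, 255, 255), (255, 255, 255), (255, 255, 255), (255, 255, 255), (255, 255, 255), (255, 255, 255), (255, 255, 255), (255, 255, 255), (255, 255, 255), (255, 255, 255), (255, 255, 255), (255, 255, 255), (255, 255, 255), (255, 255, 255), (255, 255, 255), (252, 254, 255), (202, 248, 248), (119, 181, 178), (96, 111, 112), (94, 99, 99), (94, 98, 98), (91, 96, 96)]
116 [(54, 58, 58), (52, 55, 57), (56, 57, 58), (53, 58, 58), (71, 116, 116), (134, 223, 221), (224, 252, 253), (253, 255, 255), (255, 255, 255), (255, 255, 255), (255, 255, 255), (255, 255, 255), (255, 255, 255), (255, 255, 255), (255, 255, 255), (255, 255, 255), (255, 255, 255), (255, 255, 255), (255, 255, 255), (255, 255, 255), (255, 255, 255), (255, 255, 255), (254, 255, 255), (238, 253, 254), (163, 234, 234), (105, 148, 148), (96, 102, 103), (93, 95, 98), (95, 98, 99), (93, 96, 97)]
124 [(50, 53, 53), (52, 54, 56), (56, 57, 60), (51, 60, 61), (85, 152, 151), (182, 247, 246), (247, 254, 254), (254, 25
[... 1572 characters left out ...]
7, 107, 103, 97, 98, 90, 68, 40, 34, 37, 36, 42, 43, 46, 50, 49, 53, 51, 52, 53, 53, 54, 56, 53, 57, 58, 61, 56, 51, 52, 53, 51, 50, 45, 40, 42, 48, 83, 101, 103, 107, 107, 106, 106, 110, 105, 109, 109, 106, 106]
w2 143 [107, 104, 107, 109, 105, 101, 91, 77, 60, 42, 33, 34, 35, 41, 43, 47, 49, 55, 51, 54, 52, 56, 55, 56, 55, 59, 56, 54, 55, 56, 59, 58, 57, 51, 44, 45, 41, 41, 49, 81, 100, 110, 106, 106, 109, 105, 105, 107, 106, 103, 101, 107, 107, 106]
w2 147 [105, 105, 106, 104, 109, 102, 89, 72, 63, 40, 26, 35, 34, 34, 41, 43, 50, 51, 49, 53, 54, 54, 55, 57, 51, 57, 54, 53, 54, 52, 50, 51, 53, 47, 48, 40, 42, 34, 55, 91, 104, 107, 107, 108, 107, 106, 105, 104, 104, 106, 107, 106, 104, 109]
```

The strips are equal within about 0.2 px and the teal centre (252.2) matches the collar centre (252.3), so the tilt is at most about 2°. The 26 mm travel disagrees with that, so I'll cross-check with the top and side views.

Run:
```python
from h import *
g=[.584,-.181,.018]
for n,nm in(("top","top2"),("side","side2")):
    c,im=snap(n,nm); gp=proj(c,g)[0].astype(int); print(n,gp)
    try: barmeas(c,im,False,g,teal=True,r=22); barmeas(c,im,False,g,r=22)
    except Exception as ex: print(ex)
    k=30; cr=im[gp[1]-k:gp[1]+k,gp[0]-k:gp[0]+k,::-1]
    cv2.imwrite(f"pics/{nm}c.png",cv2.resize(cr,None,fx=8,fy=8,interpolation=cv2.INTER_CUBIC))
a=cv2.imread("pics/top2c.png");b=cv2.imread("pics/side2c.png");cv2.imwrite("pics/c7.png",cv2.resize(np.hstack([a,b]),None,fx=.83,fy=.83))
```

```text
top [298 192]
area 95 px [298.7 193.3] rect c 581.1 -181.6 size 64.9 20.4 yaw -64.4 mean [ 582.7 -180.4]
area 15 px [298.  190.3] rect c 593.2 -177.6 size 55.4 1.6 yaw -64.4 mean [ 593.3 -178. ]
side [296 257]
area 162 px [297.8 255.2] rect c 585.9 -182.0 size 69.4 23.8 yaw -63.4 mean [ 586.  -182.3]
area 33 px [296.7 259.5] rect c 573.0 -190.2 size 54.2 5.1 yaw -63.2 mean [ 572.6 -189.7]
```

View pics/c7.png

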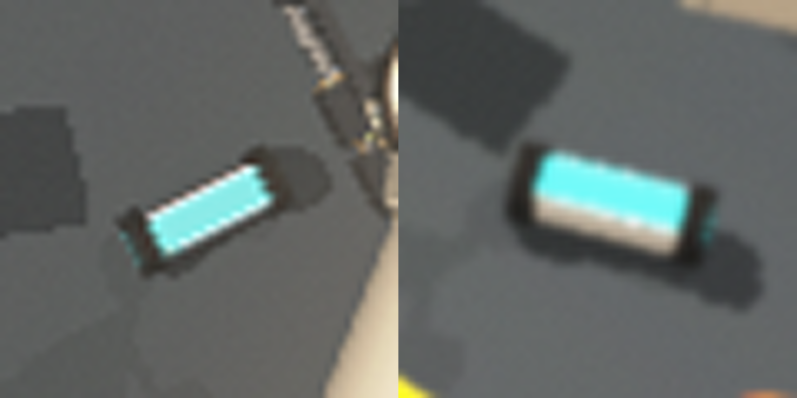

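All three views give about 26 mm of travel, and the top view shows a bit more white on the far side, so the bar is some 3-6° under-rolled. The -y end lags slightly. I'll add one more 2 mm stroke on that collar, then remeasure.

Run:
```python
from h import *
c=stroke([.5833,-.1812],-63.0,+1,.002); print(c,manip.current_clock())
q=down(np.radians(27.3)); 
manip.move_pose([c[0]+.03,c[1]-.06,.19],q)
cw,im=snap("wrist","w3"); barmeas(cw,im,True,[*c,.018],teal=True); 
gp=proj(cw,[*c,.029],True)[0].astype(int);print(gp, cw['eye'])
for v in (gp[1]-10,gp[1]+10): print(v,[int(im[v,u,0]) for u in range(gp[0]-16,gp[0]+17)])
c,im2=snap("top","top3"); barmeas(c,im2,False,[.584,-.181,.018],teal=True,r=22)
a=cv2.resize(im[gp[1]-55:gp[1]+55,gp[0]-45:gp[0]+45,::-1],(450,550),interpolation=cv2.INTER_CUBIC)
gp=proj(c,[.585,-.18,.029])[0].astype(int)
b=cv2.resize(im2[gp[1]-27:gp[1]+28,gp[0]-17:gp[0]+18,::-1],(350,550),interpolation=cv2.INTER_CUBIC)
cv2.imwrite("pics/c8.png",np.hstack([a,b]))
```

```text
press z 0.0355 0.03614457299870452 f [-1.35  0.19  4.64]
  f [-1.77  0.7   5.6 ]
  f [-1.29  0.99  5.29]
  f [-2.37  0.4   6.09]
  f [-1.47  0.61  4.91]
[ 0.58508201 -0.18029202] 19.45
area 921 px [253.9 114. ] rect c 585.8 -180.1 size 65.2 18.0 yaw -63.8 mean [ 585.7 -180.1]
[253 113] [ 0.58288036 -0.1776086   0.34918433]
103 [54, 54, 57, 53, 55, 75, 176, 247, 246, 220, 188, 181, 180, 178, 178, 179, 178, 178, 179, 178, 179, 180, 181, 178, 184, 209, 245, 250, 189, 108, 100, 101, 98]
123 [60, 55, 52, 56, 60, 106, 216, 251, 241, 202, 180, 179, 177, 177, 176, 177, 179, 174, 177, 179, 177, 176, 177, 175, 183, 227, 250, 233, 147, 102, 100, 98, 100]
area 96 px [298.5 192.4] rect c 585.7 -180.1 size 66.3 18.8 yaw -62.9 mean [ 585.8 -179.6]
```

View pics/c8.png

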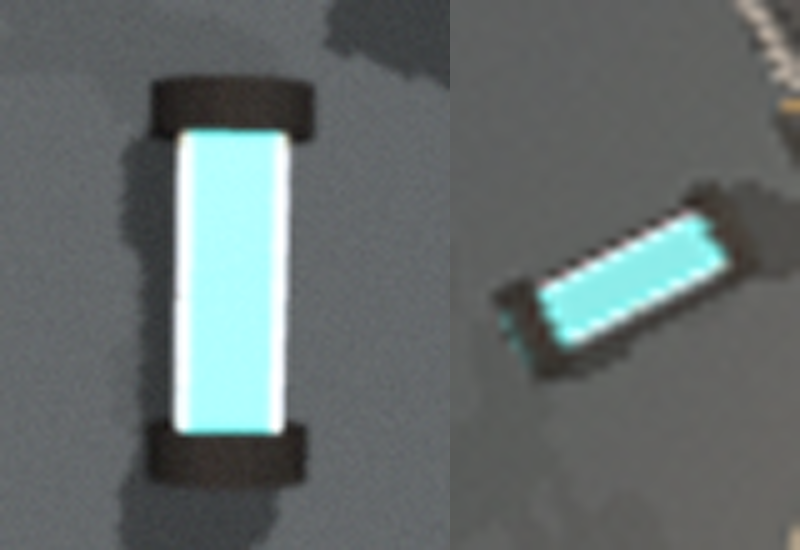

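The strips are now symmetric and the wrist and top views agree: centre (0.5858, -0.180), yaw about -63.5°, travel about 29 mm. The quarter turn is done. Next I'll measure the bench from the starting pictures: beam rod, lamp, photocell and base plate.

Run:
```python
from h import *
rgb=lambda n: cv2.imread(f"pics/{n}.png")[:,:,::-1].copy()
lines={}
for n,nm,box in(("top","top0",(125,290,160,230)),("side","side0",(155,275,140,215))):
    c=viewer.get_calibration(n); im=rgb(nm); hsv=cv2.cvtColor(im,cv2.COLOR_RGB2HSV).astype(int)
    H,S,V=hsv[...,0],hsv[...,1],hsv[...,2]; b=np.zeros(H.shape,bool); b[box[2]:box[3],box[0]:box[1]]=1
    m=b&(H>22)&(H<36)&(S>60)&(V>130)
    nn,l,st,ce=cv2.connectedComponentsWithStats(m.astype(np.uint8)); k=1+np.argmax(st[1:,4]); ys,xs=np.nonzero(l==k)
    pts=np.stack([xs,ys],1).astype(np.float32)
    vx,vy,x0,y0=cv2.fitLine(pts,cv2.DIST_HUBER,0,.01,.01).ravel()
    t=(pts-[x0,y0])@[vx,vy]; e1=np.array([x0+vx*t.min(),y0+vy*t.min()]);e2=np.array([x0+vx*t.max(),y0+vy*t.max()])
    P=plane(c,[e1,e2],.115); d=P[0]-P[1]; print(n,'beam px',e1.round(1),e2.round(1),st[k,4],(P[:,:2]*1000).round(1),'len',np.linalg.norm(d),'yaw',np.degrees(np.arctan2(d[1],d[0]))-90)
    lines[n]=(c,e1,e2)
    # metal/gold rings
    g=b&(H>12)&(H<=22)&(S>120)
    nn,l,st,ce=cv2.connectedComponentsWithStats(g.astype(np.uint8))
    for i in range(1,nn):
        if st[i,4]>6: print(' gold',ce[i].round(1),st[i,4],(plane(c,ce[i],.115)[0]*1000).round(1))
    g=b&(H>55)&(H<80)&(S>70)
    nn,l,st,ce=cv2.connectedComponentsWithStats(g.astype(np.uint8)); k=1+np.argmax(st[1:,4]); ys,xs=np.nonzero(l==k)
    print(' green',ce[k].round(1),st[k],cv2.minAreaRect((plane(c,np.stack([xs,ys],1),.14)[:,:2]*1000).astype(np.float32)))
# triangulate beam line: plane intersection
N=[];O=[]
for n,(c,e1,e2) in lines.items():
    v=rays(c,[e1,e2]); nrm=np.cross(v[0],v[1]); nrm/=np.linalg.norm(nrm); N.append(nrm);O.append(nrm@c['eye'])
d=np.cross(*N); d/=np.linalg.norm(d); d*=np.sign(d[1])
p=np.linalg.lstsq(np.vstack([N,d]),np.array(O+[d@[.573,.17,.115]]),rcond=None)[0]
print('tri beam dir',d,'pt',p,'yaw',np.degrees(np.arctan2(d[1],d[0]))-90)
# base plate in top: brighter/browner? crop
im=rgb("top0"); cv2.imwrite("pics/c9.png",cv2.resize(im[165:225,130:265,::-1],None,fx=5.8,fy=5.8,interpolation=cv2.INTER_NEAREST))
```

```text
top beam px [160.3 202.5] [231.6 188.9] 381 [[556.4 288.1]
 [597.6  52.5]] len 0.23911384436154992 yaw 9.919571285132008
 gold [234.4 188.8] 29 [598.   43.4 115. ]
 gold [157.7 203.1] 43 [554.5 296.5 115. ]
 green [145.3 205.6] [136 195  20  21 333] ((547.4198608398438, 330.904052734375), (63.929161071777344, 58.69758605957031), 9.381268501281738)
side beam px [177.2 157.5] [244.1 191.7] 472 [[557.9 317.7]
 [602.1  52.4]] len 0.2690003048875536 yaw 9.457222503969845
 gold [271.5 141.4] 18 [827.  146.7 115. ]
 gold [181.  161.4] 77 [554.7 294.5 115. ]
 gold [259.8 173.1] 12 [692.1  72.3 115. ]
 gold [244.9 190.3] 22 [607.6  54.6 115. ]
 green [173.3 165.1] [160 145  28  41 664] ((521.3914794921875, 275.9332580566406), (183.8551483154297, 79.91265869140625), 62.218421936035156)
tri beam dir [-0.17288532  0.9848669   0.01215933] pt [0.57650189 0.17051378 0.12317609] yaw 9.956363767324376
```

View pics/c9.png

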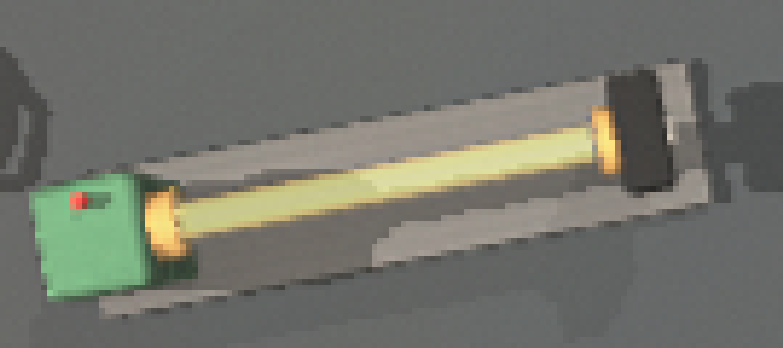

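The top view gives a beam from (0.556, 0.288) to (0.598, 0.053). That is 239 mm (expected 240), so beam_mid is about (0.5753, 0.180) with yaw 9.9°. The side view reads about 5 mm further in x; it also read the bar about 3 mm high in x, so I'll recheck with the wrist camera before placing. Now I'll grasp.

Run:
```python
from h import *
effector.open_jaws()
q=down(np.radians(26.5)); p=[.5857,-.1800]
manip.move_pose([*p,.10],q)
manip.servo_line([*p,.0055],vel=.08); print(manip.current_tool_pos(),manip.current_force())
effector.close(20); print('gap',manip.current_finger_gap(),manip.current_force(),manip.current_wrist_torque())
snap("wrist","w4")
manip.servo_line([*p,.21],vel=.12); print('gap',manip.current_finger_gap(),manip.current_clock())
```

```text
[ 0.58623795 -0.1801641   0.00611622] [ 0.12716589  0.44024217 -0.63633555]
gap 0.0218840604508507 [-0.15933396  0.07888308 -0.49701077] [-0.04425297  0.01839362 -0.00507315]
gap 0.02201935922140359 26.4333
```

View pics/w4.png

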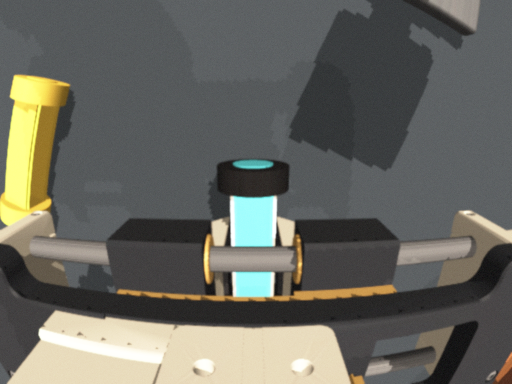

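The grip is good: gap 22.0 mm (flat on the faces), with the clear face up and bounded by the collars at (253,178). I'll carry it high and take a wrist view of the beam on the way.

Run:
```python
from h import *
y=np.radians(9.9); bd=np.array([-np.sin(y),np.cos(y)]); m=np.array([.5755,.180])
p=m-.13*bd; q=down(y)
manip.move_pose([*p,.25],q)
c,im=snap("wrist","w5"); np.save("w5cal.npy",np.r_[c['eye'],c['attitude']]); print(manip.current_tool_pos(),manip.current_finger_gap(),manip.current_clock())
hsv=cv2.cvtColor(im,cv2.COLOR_RGB2HSV).astype(int);H,S,V=hsv[...,0],hsv[...,1],hsv[...,2]
mk=(H>22)&(H<36)&(S>60)&(V>120); mk[:, :180]=0; mk[:,330:]=0; mk[200:]=0
nn,l,st,ce=cv2.connectedComponentsWithStats(mk.astype(np.uint8)); k=1+np.argmax(st[1:,4]); print(st[k],ce[k])
ys,xs=np.nonzero(l==k)
L=[]
for v in range(ys.min()+4,ys.max()-3,4):
    r=xs[ys==v]; L.append((r.min()+r.max())/2); P=plane(c,(L[-1],v),.115,True)[0]
    if v%12<4: print(v,r.min(),r.max(),(P[:2]*1000).round(1),'perp mm',((P[:2]-m)@[np.cos(y),np.sin(y)]*1000).round(1),'along',((P[:2]-m)@bd*1000).round(1))
```

```text
[0.59777787 0.04928026 0.24965763] 0.021900537543187323 27.4167
[ 243    0   21  160 3010] [252.66877076  79.65315615]
12 243 261 [567.8 219. ] perp mm -0.9 along 39.7
24 244 261 [570.5 206.2] perp mm -0.4 along 26.6
36 243 262 [572.7 193.6] perp mm -0.5 along 13.9
48 244 261 [574.8 181.3] perp mm -0.5 along 1.4
60 244 262 [577.4 169.3] perp mm 0.0 along -10.9
72 244 263 [579.9 157.4] perp mm 0.5 along -23.0
84 243 262 [581.  145.4] perp mm -0.5 along -35.0
96 244 262 [583.5 133.8] perp mm -0.0 along -46.9
108 244 262 [585.6 122.1] perp mm -0.0 along -58.8
120 244 262 [587.6 110.4] perp mm -0.1 along -70.6
132 244 262 [589.6  98.7] perp mm -0.1 along -82.5
144 244 262 [591.7  86.9] perp mm -0.1 along -94.5
```

View pics/w5.png

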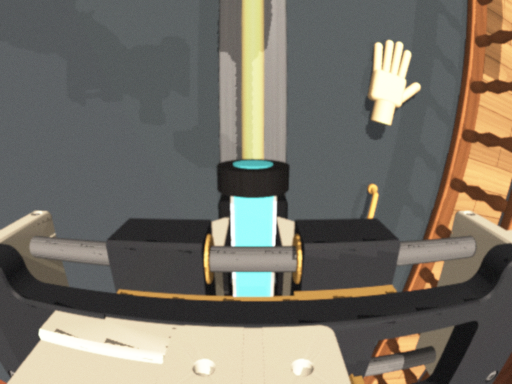

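The wrist view puts the beam (columns 243-262) within 0.5 mm of the planned line, with the bar held straight. I'll move over the middle and lower it.

Run:
```python
from h import *
m=[.5754,.180]
manip.servo_line([*m,.25],vel=.12)
manip.servo_line([*m,.1026],vel=.07); manip.sleep(.5)
print(manip.current_tool_pos(),manip.current_finger_gap(),manip.current_clock(),manip.current_force(),manip.current_joint_velocities().round(4), np.degrees(R.from_quat(manip.current_tcp_rot()).as_euler('zyx')))
for n in("side","top","wrist"): snap(n,n+"9")
s=cv2.imread("pics/side9.png"); t=cv2.imread("pics/top9.png")
a=cv2.resize(s[120:230,140:280],(700,550),interpolation=cv2.INTER_CUBIC); cv2.imwrite("pics/c10.png",a)
```

```text
[0.57539101 0.17999603 0.10259252] 0.022004509897435815 31.4083 [-0.40469595 -0.6780068  -1.24942584] [0.0002 0.0001 0.0002 0.0014 0.0003 0.001  0.0006] [-9.90080574e+00 -1.51655400e-03  1.79999749e+02]
```

View pics/c10.png

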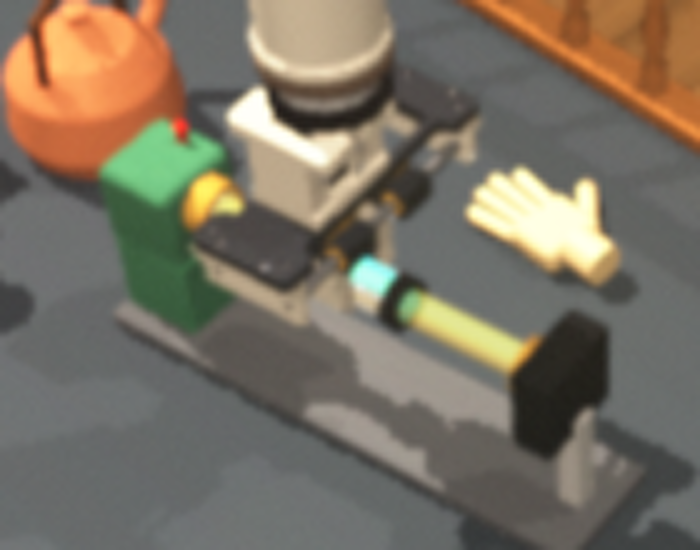

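View pics/wrist9.png

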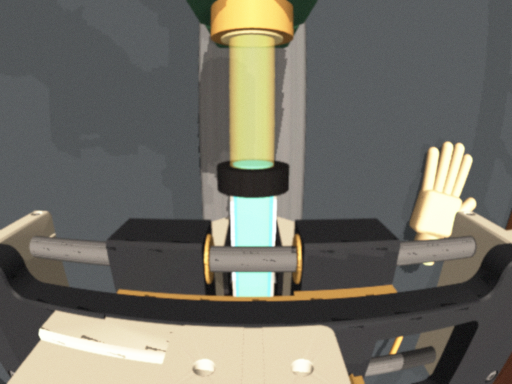

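View pics/top9.png

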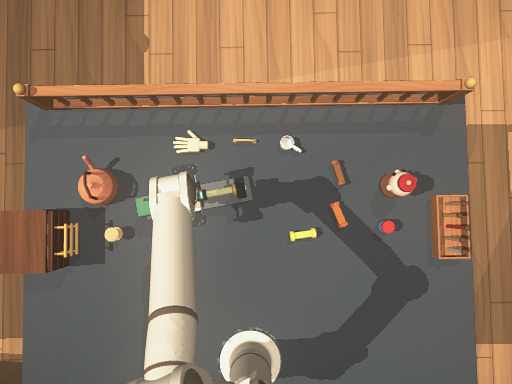

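The wrist view shows the beam (columns 229-275) running centrally into the bar (collar 218-288), the top and side views show it clear of lamp and photocell, and the other things are in place. The wrist force is only the bar's weight, so I'll hand in.

```bash
python3 -c "
from bench import manip
manip.hand_in(); print(manip.current_clock(),manip.current_finger_gap())"
```

```text
the job is handed in; nothing more can be done
the job is handed in; nothing more can be done
```

I rolled the glass bar a quarter turn and gripped it by its frosted faces. I handed the job in at about 31.4 s (limit 64 s) with the bar held still in the beam.

- **Roll:** It took light collar strokes (about 4–8 N) on alternating ends. The first three came up about 2 mm short, so I added one 2 mm stroke. The bar then lay clear face up with even white strips on both sides, after about 29 mm of measured travel (28 mm is a quarter turn).
- **Grip and position:** The finger gap is 22.0 mm, so the fingers sit flat on the frosted faces. The bar's centre is at about (0.575, 0.180, 0.1145), along the beam at 9.9° yaw.
- **Last checks:** Just before lowering, the wrist camera put the beam within about 1 mm of the planned line, within 0.5 mm near the middle. After lowering, it showed the beam running centrally into the bar. The wrist force was about 1.2 N, the bar's weight alone, and the arm was still. The other things look to be where they were.
- **Disagreement:** The side camera put the beam about 5 mm further in x than the top and wrist views. It had also read the bar about 3 mm too far in x, so I went with the top and wrist views. The final height of the bar comes from the grasp height and was not measured separately.

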